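Gauge a heat-spreader bar with the bench micrometer's ratchet

ROBOT

A 6-joint arm with a two-finger parallel gripper is mounted at the origin on the work surface. World frame = base frame: x ahead of the robot, y to its left, z up, the work surface at z = 0. Lengths are in m, angles in rad, forces in N, time in s.
With the tool pointing down it reaches from about 0.375 to 0.925 m from the base axis. Payload 5.7 kg.
Tool frame: the origin (TCP) lies midway between the tips of the shut fingers; the grasp point (between the pads) lies 19 mm behind it (ctrl.pinch_z is the distance from the TCP to the grasp point, in m); z points along the fingers, y is the direction in which the jaws open and shut (so a half turn about z gives the same grasp; the last joint's range is limited). The gripper opens to 88 mm and grips with 3 to 60 N. Pads are 20 mm wide; open, the fingers measure 115 mm over their backs; the gripper's body (75 mm by 178 mm) begins 61 mm behind the grasp point.
Start: joints at [1.096, 0.359, 1.51, -0, 1.272, -0.115], TCP at [0.211, 0.562, 0.223] pointing down, gripper open.
Joint ranges: [-2.97, 2.97], [-1.01, 2.36], [0.21, 2.38], [-0.96, 4.11], [0.2, 2.71], [-2.98, 2.98]. Speed limits (rad/s): [2.39, 2.39, 3.14, 3.14, 3.14, 3.14].

INTERFACE

Orientations are given as a unit quaternion [x, y, z, w].
In Python, from plant import ctrl, eyes, ticket gives the robot as it stands.
- The arm moves only by the tool arm_command, never from a script. Its argument "series" is a list of rows, each an object with "fingers": the opening, from -1 (shut) to 1 (fully open); "offset": the shift along the world's x, y, z in cm, a list of three; "twist": the turn about the world's z in degrees. In form: [{"fingers": fingers, "offset": [tx, ty, tz], "twist": twist}, ...]. A call has 1 to 20 rows; each row shifts and turns the commanded pose from where the row before left it; what a row does not reach is not made up. A row lasts 1/12 s, in which the tool goes at most 41.7 mm and 7.16 degrees, less where a joint would pass 70% of its speed; a pose out of reach is approached as far as the arm can. A call with a gripper value outside its range is refused whole. The fingers move at their own pace and stop on an object; the grip force is fixed at half the most. Time passes only in rows, so rows that do not move let the fingers close. It gives the time, the measured TCP pose, the force and the opening at its end, in the units of the state.
- ctrl.state(): the state, without advancing time (a new reading comes with each control period).
- eyes.snapshot(name): name is "scene" or "top" or "wrist"; returns (picture, depth): 384x512x3 uint8, blue, green, red; 384x512 float32, m along the optical axis (not along the pixel's ray), 0 where there is no reading.
- eyes.camera_info(name): a dict with "fx", "fy", "cx", "cy" (pixels), "cam_to_world" (4x4, takes a point from camera to world coordinates). Camera axes: x right, y down, z forward; pixel columns grow to the right and rows downward; lengths in m; the calibration is good to about 2 mm. A picture is of the moment at which its call begins: read the wrist's pose just before it. camera_info takes no time and is no camera call; for the wrist camera it gives the pose at the moment of the call.
- ticket.job_done(): hands the job in, once; it reports no verdict.
The state is a dict: "clock": time; "joints": joint angles; "qd": joint speeds; "joint_torque": joint torques, N m; "eef_pos": TCP position; "eef_rot": TCP orientation; "contact_force": force on the tool from outside, world axes, zero at the start; "ft_torque": the same for the moment, N m; "opening": finger opening in m.
Only numpy, scipy, OpenCV 4.12 (cv2) and the standard library are available. Lean on these libraries where they do the work, as an engineer would, in place of code of your own. Each camera call takes 0.05 s, during which the arm holds its last target.

TASK

Take the steel setting block off the micrometer's table and lay it flat in the white tray. Then lay the bar with the single tongue on the micrometer's table with its tongue under the spindle, pushed in until its shoulders meet the two cheeks, and let go of it. Then turn the ratchet knob clockwise until the spindle clamps the bar and the ratchet slips for at least a quarter turn; leave the bar clamped, and leave the other bars and the things on the bench where they are.

Things in the scene. Friction and masses are not known exactly. Their poses are not given: they have to be found in the camera images.
- gauge: Dark grey bench micrometer with bright steel table fixed to the bench, at varying yaw. Origin: on the bench below the spindle axis; z up, +y to its column (34 x 28 mm, y = 50 to 78 mm), -y along its table to the open end where parts come in. Base plate 90 mm wide, y = -160 to 85 mm, 12 mm high. On it a steel table 24 mm wide (x), y = -155 to 40 mm, top at z = 50 mm, with free flanks (40 mm wide below the cheeks).
- anvil (a point): Point on the micrometer's table top straight below the spindle (gauge axes, z = 50 mm over the bench). Two upright cheeks stand either side of it: inner faces 28 mm apart (x = -14 and 14 mm), 8 mm thick, y = -22 to 12 mm, tops at z = 71 mm.
- sleeve (a point): Centre of the underside of the overhead sleeve round the spindle (32 mm diameter, z = 98 to 132 mm over the bench), on a 28 mm wide arm from the column (z = 106 to 130 mm). Above it on the axis: the graduated thimble (30 mm diameter, z = 133 to 167 mm), then the ratchet knob.
- ratchet_grip (a point): Point on the axis of the fluted steel ratchet knob, topmost on the micrometer, where to grip it: 192 mm over the bench. The knob is an upright cylinder, 40 mm diameter, z = 169 to 209 mm; it turns in place without rising or sinking. Clockwise seen from above lowers the spindle; it can be gripped at any yaw, again and again.
- spindle: Non-rotating steel spindle, 12 mm diameter, 30 mm long, on the axis. Origin: centre of its lower face, which is 70 to 76 mm above the bench at the start (8 to 14 mm above the top of a 12 mm bar on the table). Comes down 5 mm for each radian of the thimble.
- thimble (a joint): Angle of the graduated thimble, rad, growing clockwise from above: 0.4 to 1.6 at the start; spindle's face height over the bench = 78 mm - 5 mm x angle; it meets a 12 mm bar on the table at about 3.2. Stiff enough (0.08 N m) to stay where left.
- ratchet (a joint): How far the ratchet knob has slipped on the thimble, rad: 0 at the start; stays as it is while the knob carries the thimble along, and grows with the knob's clockwise turning once the thimble is stopped by the clamped bar (slip torque 0.155 N m, about 15 N at the spindle). Turned back, the knob takes the thimble with it.
- tongue_bar: The bar to be gauged: flat aluminium bar 180 x 32 x 12 mm, about 160 g. Origin: centre of the underside of the 180 mm outline; x along the bar towards the tongue, z up. From x = -90 to +35 mm it is 32 mm wide, from +35 to +90 mm it is a single central tongue 20 mm wide; the step between is the two shoulders. Starts lying on the bench, in one of three places shared with the other two bars.
- bar_mark (a point): Point on the underside of the tongue, 57 mm from the bar's origin towards the tongue: it is over anvil when the shoulders meet the cheeks.
- plain_bar: Bystander: plain aluminium bar 180 x 32 x 12 mm, no tongue, lying on the bench; origin centre of underside, x along it.
- fork_bar: Bystander: aluminium bar 180 x 32 x 12 mm whose +x end is forked (two 10 mm prongs 55 mm long with a 12 mm slot between), lying on the bench; origin centre of underside, x along it.
- set_block: Steel setting block 100 x 30 x 18 mm, about 420 g, plain. Origin: centre of underside, x along its length, z up. Starts lying lengthwise on the micrometer's table, its middle 87 to 101 mm from the spindle axis.
- tray: White open tray fixed on the bench, 200 (x) x 150 (y) x 35 mm high outside, walls and floor 12 mm thick; origin centre of underside.
- bottle: Bystander: clear bottle 56 mm diameter, 170 mm high; origin centre of underside.
- tape: Bystander: orange ring of tape 90 mm diameter, 25 mm high; origin centre of underside.
- heatsink: Bystander: finned aluminium heat sink 90 x 60 x 30 mm; origin centre of underside.
Things that resemble listed ones, but are neither listed nor needed, are in the scene too. There is more than one size of the set_block; the one meant has the size given above.

How it is judged:
On the way, in this order (a step that is already met when the one before it is completed fails the run):
1. the setting block lies flat in the tray, released (x of set_block in the frame of tray between -0.085 and 0.085 m and y of set_block in the frame of tray between -0.06 and 0.06 m and z of set_block in the frame of tray between 0.005 and 0.03 m and angle between set_block's own z axis and vertical below 0.15 rad and contact force between set_block and the fingers below 0.2 N and linear speed of set_block below 0.03 m/s), for 0.2 s.
2. the tongue bar lies on the micrometer's table, shoulders at the cheeks, released (y of bar_mark in the frame of anvil between -0.006 and 0.004 m and x of bar_mark in the frame of anvil between -0.006 and 0.006 m and z of bar_mark in the frame of anvil between -0.003 and 0.003 m and angle between the x axis of tongue_bar and the y axis of gauge, either way round below 0.2 rad and angle between tongue_bar's own z axis and vertical below 0.05 rad and y of tongue_bar in the frame of gauge below -0.03 m and contact force between tongue_bar and the fingers below 0.2 N and linear speed of tongue_bar below 0.03 m/s), for 0.2 s.
3. the spindle presses on the bar and the ratchet has slipped (contact force between spindle and tongue_bar above 4 N and value of joint ratchet above 1.2 rad), for 0.1 s.
At the end, for the whole second after the job is handed in: Block flat in the tray, at rest. Tongue bar flat on the table: its mark within 6 mm of the anvil point sideways, at most 6 mm short of and 4 mm beyond it, aligned within 0.2 rad. Both released. Spindle presses the bar with over 4 N; ratchet slipped 1.2 rad or more and at rest (all of step 1 and all of step 2 and all of step 3 and velocity of joint ratchet below 0.1 rad/s); the robot touches nothing.
It fails at once if another bar or a thing on the bench is pushed more than 30 mm or tipped over (distance of any of plain_bar, fork_bar, bottle, tape, heatsink from where it was at the start of the episode above 0.03 m or angle between any of bottle, tape, heatsink, plain_bar, fork_bar's own z axis and vertical above 0.5 rad).
It fails at once if the bar is crushed: the spindle presses with more than 50 N (contact force between spindle and tongue_bar above 50 N).
It also fails if it takes over 72 s, if anything falls off the work surface, if the arm or the gripper's body presses on something with over 40 N, if the wrist force passes 120 N, or if a joint passes its speed limit or range.

## Working session

There is one attempt and no reset: what is moved stays moved. The work goes in short steps, Python scripts to look and compute and a tool call to move; the robot and the scene stay as the last step left them, time stands still between calls to the robot, and variables do not carry over. Pictures are saved under pics/ and viewed, and the job is handed in when it is done.

Besides the shell and the picture viewer there is one more tool, called after ">>>" in YAML: its name, and indented under it one key for each argument. arm_command: Moves the arm, as the interface text tells. Its arguments: {"type":"object","properties":{"series":{"type":"array"}},"required":["series"]}

```bash
ls; mkdir -p pics
cat > h.py <<'E'
import numpy as np, cv2
from plant import ctrl, eyes, ticket
def snap(n):
    info=eyes.camera_info(n); p,d=eyes.snapshot(n); return p,d,info
def cloud(d,i):
    v,u=np.mgrid[0:d.shape[0],0:d.shape[1]]
    P=np.stack([(u-i['cx'])/i['fx']*d,(v-i['cy'])/i['fy']*d,d],-1)
    T=np.array(i['cam_to_world']); return P@T[:3,:3].T+T[:3,3]
def ray(u,v,i,z):
    T=np.array(i['cam_to_world']); r=T[:3,:3]@np.array([(u-i['cx'])/i['fx'],(v-i['cy'])/i['fy'],1])
    return T[:3,3]+r*(z-T[2,3])/r[2]
E
python3 - <<'E'
from h import *
s=ctrl.state(); print(s['clock'],s['eef_pos'],s['eef_rot'],s['opening'],ctrl.pinch_z)
for n in ['scene','top','wrist']:
    p,d,i=snap(n); cv2.imwrite(f'pics/{n}0.png',p); np.savez(f'{n}0.npz',p=p,d=d,**{k:np.array(v) for k,v in i.items()}); print(n,i)
E
```

```text
pics
0.0 [0.21095733 0.56095467 0.22181943] [ 1.78930816e-01  9.83861244e-01 -8.66054354e-04 -2.54802761e-04] 0.08807203242465628 0.0187
scene {'fx': 383.2221033760049, 'fy': 383.2221033760049, 'cx': 260.5111679963575, 'cy': 198.08886228351378, 'cam_to_world': array([[ 0.12872472,  0.85931272, -0.49498646,  1.13958902],
       [ 0.9915918 , -0.10486215,  0.07582631, -0.14014528],
       [ 0.01325317, -0.50058524, -0.8655858 ,  1.24305795],
       [ 0.        ,  0.        ,  0.        ,  1.        ]])}
top {'fx': 469.0905854645083, 'fy': 469.0905854645083, 'cx': 253.1600441238635, 'cy': 188.56125861697788, 'cam_to_world': array([[-0.02539108, -0.9885691 ,  0.14861505,  0.34624221],
       [-0.99955746,  0.02280122, -0.01910481, -0.0437126 ],
       [ 0.01549782, -0.14903437, -0.98871056,  1.33724706],
       [ 0.        ,  0.        ,  0.        ,  1.        ]])}
wrist {'fx': 299.2223205169271, 'fy': 299.2223205169271, 'cx': 258.15709291367597, 'cy': 194.18951268901887, 'cam_to_world': array([[ 0.35247654,  0.89917846,  0.25930366,  0.13888153],
       [ 0.93581894, -0.33814535, -0.09950191,  0.58826265],
       [-0.00178765,  0.27773336, -0.96065654,  0.38421492],
       [ 0.        ,  0.        ,  0.        ,  1.        ]])}
```

View pics/scene0.png

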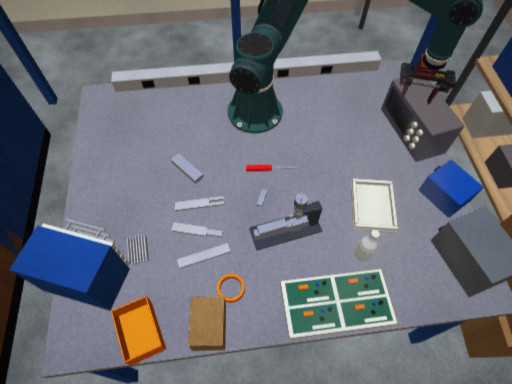

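View pics/top0.png

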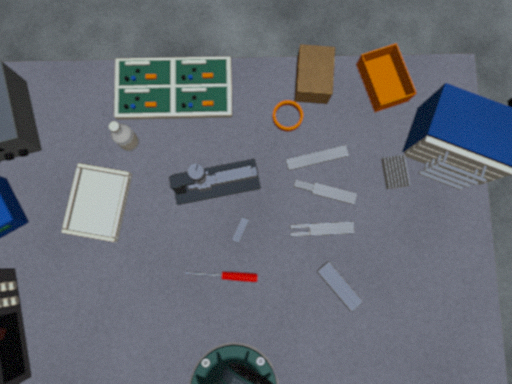

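View pics/wrist0.png

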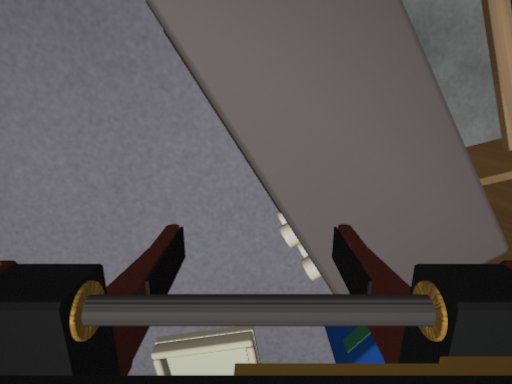

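Top view: gauge at (215,182) with knob (196,172), tongue bar at (325,191), fork bar (322,229), plain bar (317,157), tray (96,203). Loose bars also at (340,286) and (241,229), which are look-alikes. I'll enlarge the view next.

Run:
```python
import numpy as np,cv2
p=np.load('top0.npz')['p']
c=cv2.resize(p[140:250,160:365],None,fx=3.9,fy=3.9,interpolation=cv2.INTER_CUBIC); cv2.imwrite('pics/topc.png',c)
p=np.load('scene0.npz')['p']
c=cv2.resize(p[140:280,160:340],None,fx=4.2,fy=4.2,interpolation=cv2.INTER_CUBIC); cv2.imwrite('pics/scenec.png',c)
```

```text
(no output)
```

View pics/topc.png

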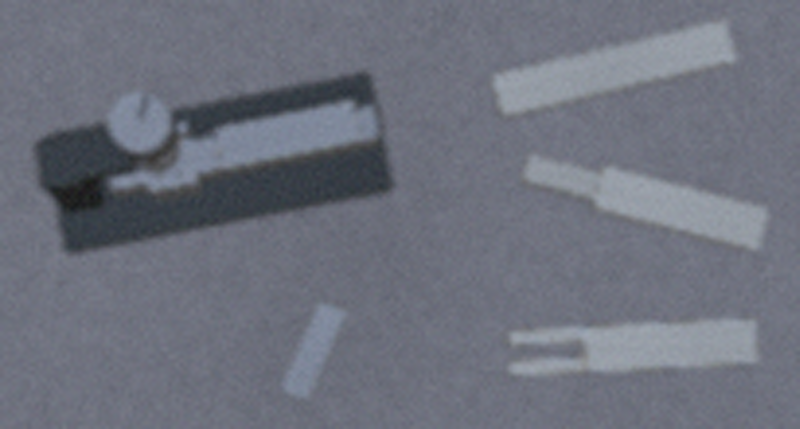

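View pics/scenec.png

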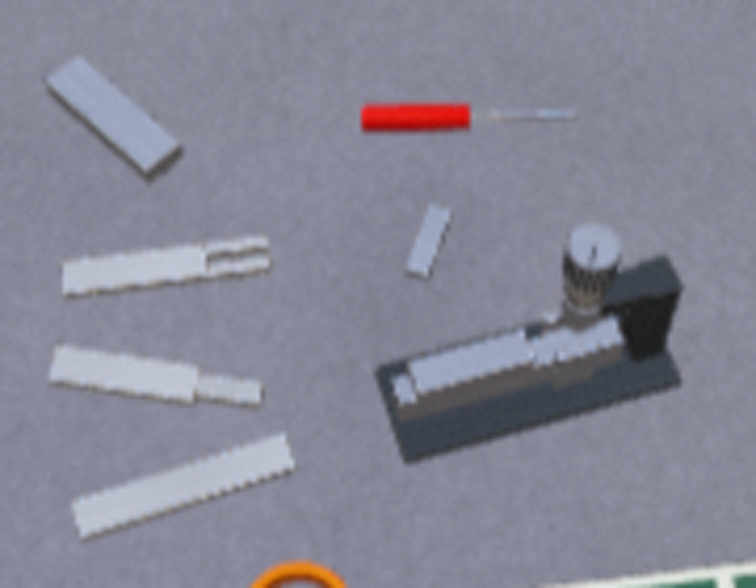

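The tongue bar is the middle bar, topc (645,203): single tongue, pointing to the gauge. The set block is the piece on the gauge table. The loose plates at top-view (340,286) and (241,229) are larger and smaller look-alikes. Next I'll measure with the top and scene views.

```bash
cat >> h.py <<'E'
def load(n): 
    z=np.load(n+'.npz'); return z['p'],z['d'],{k:z[k] for k in z.files if k not in 'pd'}
def rect(P):
    (c,s,a)=cv2.minAreaRect((P[:,:2]*1000).astype(np.float32)); 
    if s[0]<s[1]: s=s[::-1]; a+=90
    return np.round(c,1),np.round(s,1),round((a+90)%180-90,1)
E
python3 - <<'E'
from h import *
for n in ['top0','scene0']:
    p,d,i=load(n); C=cloud(d,i)
    z=C[...,2]; X=C[...,0];Y=C[...,1]
    print(n, 'bench z',np.median(z[(abs(X-.35)<.05)&(abs(Y)<.1)&(d>0)]))
    def comp(m,amin=15):
        k,l,st,ce=cv2.connectedComponentsWithStats(m.astype(np.uint8),connectivity=8)
        for j in range(1,k):
            if st[j,4]>=amin:
                q=C[l==j]; print('  px',ce[j].round(),st[j,4],'z',np.round(np.median(q[:,2]),4),*rect(q))
    R=(X>.3)&(X<.9)&(Y<.45)&(Y>-.4)
    for nm,a,b in [('knob',.2,.22),('block',.060,.075),('table',.044,.056),('bars',.006,.02)]:
        print(nm); comp(R&(z>a)&(z<b))
    # tray
    g=(p.min(-1)>170)&R&(Y>.2)&(z<.05); print('tray'); comp(g,100)
    print('walls');comp(R&(Y>.2)&(z>.027)&(z<.042),40)
E
```

```text
top0 bench z 0.0005769579315939577
knob
  px [196. 171.] 216 z 0.209 [563.4  74.2] [39.9 38.6] 37.9
block
  px [365.  64.] 17 z 0.0682 [ 890.4 -396.8] [20.5  6.3] 13.3
  px [314.  95.] 68 z 0.0683 [ 801.1 -245.8] [99.8  7.7] 81.8
  px [132. 141.] 22 z 0.0681 [677.4 263.7] [29.8  6.1] -34.1
  px [234. 174.] 403 z 0.0684 [578.5 -15.4] [99.8 30.4] -79.8
  px [204. 186.] 38 z 0.0706 [546.4  65.3] [33.8  8.6] -77.1
table
  px [363.  67.] 15 z 0.0487 [ 888.5 -396.5] [23.6  2.8] 19.2
  px [313.  97.] 52 z 0.0507 [ 801.1 -246.5] [98.3  5. ] 83.6
  px [254. 171.] 43 z 0.0497 [588.9 -72.3] [25.3 13. ] 10.0
  px [206. 181.] 142 z 0.0498 [564.3  74. ] [79.4 27.2] -78.8
bars
  px [311. 101.] 54 z 0.0135 [ 800.7 -246.6] [101.2   6.6] 82.0
  px [289. 106.] 43 z 0.0135 [ 784.  -180.9] [68.2 25.4] 78.3
  px [228. 115.] 31 z 0.0118 [766.8  -2. ] [45.7 21.1] -51.6
  px [143. 118.] 47 z 0.0132 [760.8 248.6] [101.6   4.2] -89.9
  px [189. 117.] 87 z 0.0127 [761.5 109.7] [163.7   5.8] -89.2
  px [290. 129.] 24 z 0.0115 [ 717.8 -183.4] [50.9  7.8] -82.1
  px [136. 145.] 27 z 0.0144 [681.9 267.1] [46.5 13.3
[... 2378 characters left out ...]
2.3
  px [284. 236.] 722 z 0.0119 [574.2  39.4] [245.2  91.4] -80.9
  px [361. 229.] 44 z 0.011 [604.3 310.4] [71.4 20.8] 60.5
  px [389. 231.] 19 z 0.0131 [624.3 404.2] [39.9  5. ] 78.8
  px [203. 256.] 489 z 0.0116 [ 635.9 -254.7] [178.7  36.2] -77.7
  px [360. 258.] 20 z 0.0123 [712.2 273.6] [41.  10.4] 50.1
  px [231. 279.] 23 z 0.0119 [ 731.8 -168.1] [59.8 15.1] 77.9
  px [236. 300.] 16 z 0.0116 [ 801.  -157.9] [36.7  4.5] -67.0
tray
  px [373. 205.] 1732 z 0.013 [506.1 383.2] [227.7 162.9] -11.9
  px [373. 286.] 317 z 0.0296 [824.8 270.3] [148.6 140.8] 0.8
walls
  px [373. 206.] 549 z 0.034 [517.9 372.7] [200.8 150.8] -11.4
  px [368. 292.] 1486 z 0.0318 [831.1 263.9] [137.7 127.6] 0.0
```

Measurements from the two views agree to about 2 mm:
- Knob axis (565,75) mm, gauge +y direction about 100.2°.
- Block (579.5,-14.5), 99.8 x 30.4, top at 68 mm.
- Bar (537,-273.6), direction 73°.
- Tray (517,372), long axis at -11.4°.

I'll keep the wrist camera on the side away from the knob, so tool x goes to about -80°. That takes a twist of -239° from here.

>>> arm_command:
  series:
    - {"fingers":1,"offset":[0,0,4],"twist":-7}
    - {"fingers":1,"offset":[0,0,4],"twist":-7}
    - {"fingers":1,"offset":[1.9,-2.9,0],"twist":-7}
    - {"fingers":1,"offset":[1.9,-2.9,0],"twist":-7}
    - {"fingers":1,"offset":[1.9,-2.9,0],"twist":-7}
    - {"fingers":1,"offset":[1.9,-2.9,0],"twist":-7}
    - {"fingers":1,"offset":[1.9,-2.9,0],"twist":-7}
    - {"fingers":1,"offset":[1.9,-2.9,0],"twist":-7}
    - {"fingers":1,"offset":[1.9,-2.9,0],"twist":-7}
    - {"fingers":1,"offset":[1.9,-2.9,0],"twist":-7}
    - {"fingers":1,"offset":[1.9,-2.9,0],"twist":-7}
    - {"fingers":1,"offset":[1.9,-2.9,0],"twist":-7}
    - {"fingers":1,"offset":[1.9,-2.9,0],"twist":-7}
    - {"fingers":1,"offset":[1.9,-2.9,0],"twist":-7}
    - {"fingers":1,"offset":[1.9,-2.9,0],"twist":-7}
    - {"fingers":1,"offset":[1.9,-2.9,0],"twist":-7}
    - {"fingers":1,"offset":[1.9,-2.9,0],"twist":-7}
    - {"fingers":1,"offset":[1.9,-2.9,0],"twist":-7}
    - {"fingers":1,"offset":[1.9,-2.9,0],"twist":-7}
    - {"fingers":1,"offset":[1.9,-2.9,0],"twist":-7}

```text
clock: 1.82
eef_pos: [0.5537, 0.0379, 0.3024]
eef_rot: [0.986, 0.165, -0.0, -0.0]
contact_force: [0.9, 0.3, 0.4]
opening: 0.0876
```

>>> arm_command:
  series:
    - {"fingers":1,"offset":[1.0,-1.5,0],"twist":-7}
    - {"fingers":1,"offset":[1.0,-1.5,0],"twist":-7}
    - {"fingers":1,"offset":[0.4,-1.5,0],"twist":-7}
    - {"fingers":1,"offset":[0.2,-0.8,0],"twist":-7}
    - {"fingers":1,"offset":[0,0,0],"twist":-7}
    - {"fingers":1,"offset":[0,0,0],"twist":-7}
    - {"fingers":1,"offset":[0,0,0],"twist":-7}
    - {"fingers":1,"offset":[0,0,0],"twist":-7}
    - {"fingers":1,"offset":[0,0,0],"twist":-7}
    - {"fingers":1,"offset":[0,0,0],"twist":-7}
    - {"fingers":1,"offset":[0,0,0],"twist":-7}
    - {"fingers":1,"offset":[0,0,0],"twist":-7}
    - {"fingers":1,"offset":[0,0,0],"twist":-7}
    - {"fingers":1,"offset":[0,0,0],"twist":-7}
    - {"fingers":1,"offset":[0,0,0],"twist":0}

```text
clock: 3.07
eef_pos: [0.5789, -0.0134, 0.3023]
eef_rot: [0.772, -0.635, -0.0, 0.0]
contact_force: [-0.4, 1.4, 0.6]
opening: 0.0879
```

```bash
cat >> h.py <<'E'
def st():
    s=ctrl.state(); x,y,z,w=s['eef_rot']
    yaw=np.degrees(np.arctan2(2*(x*y+z*w),1-2*(y*y+z*z)))
    print('t',round(s['clock'],2),'tcp',np.round(np.array(s['eef_pos'])*1000,1),'yaw',round(yaw,2),'q',np.round(s['joints'],3),'F',np.round(s['contact_force'],1),'open',round(s['opening']*1000,1)); return s
E
python3 - <<'E'
from h import *
st()
p,d,i=snap('wrist'); cv2.imwrite('pics/w1.png',p); np.savez('w1.npz',p=p,d=d,**{k:np.array(v) for k,v in i.items()})
E
```

```text
t 3.07 tcp [578.9 -13.4 302.3] yaw -78.86 q [-0.142  0.268  1.444  0.     1.43   2.805] F [-0.4  1.4  0.6] open 87.9
```

View pics/w1.png

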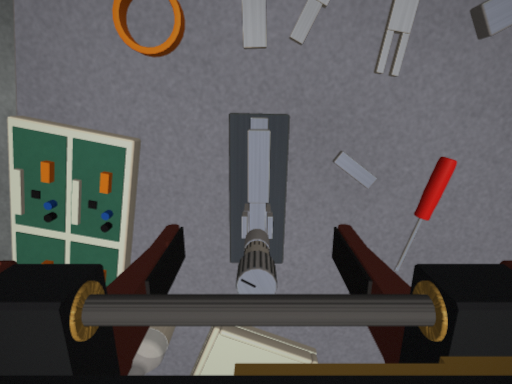

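Wrist view: block at (258,165) on the table, cheeks at (257,222), knob at (257,275); the jaws straddle the gauge axis. I'll measure from here as a third view.

Run:
```python
from h import *
p,d,i=load('w1'); C=cloud(d,i); z=C[...,2]
R=(C[...,0]>.5)&(C[...,0]<.65)&(C[...,1]<.15)&(C[...,1]>-.15)&(d>.1)
for nm,a,b in [('knob',.2,.22),('block',.060,.069),('cheek',.069,.075),('table',.044,.056),('base',.006,.02)]:
    k,l,s,c=cv2.connectedComponentsWithStats((R&(z>a)&(z<b)).astype(np.uint8))
    for j in range(1,k):
        if s[j,4]>30: q=C[l==j]; print(nm,c[j].round(),s[j,4],np.median(q[:,2]).round(4),*rect(q))
```

```text
knob [256. 280.] 1042 0.209 [563.6  70.5] [40.8 29.5] 13.0
block [259. 165.] 1310 0.0681 [576.8 -12.6] [98.6 29.3] -79.4
cheek [244. 226.] 128 0.0712 [580.3  75.2] [33.7  7.1] -79.5
cheek [270. 227.] 119 0.0712 [545.6  68.2] [33.   7.2] -78.3
table [259. 123.] 209 0.0504 [587.5 -68.1] [24.2 14.5] 10.9
table [257. 216.] 525 0.0501 [563.6  65.2] [46.9 42.3] -80.1
base [258. 178.] 4876 0.0123 [568.7  38.2] [240.9  90.1] -80.2
```

>>> arm_command:
  series:
    - {"fingers":1,"offset":[-0.1,0,-3.8],"twist":-0.7}
    - {"fingers":1,"offset":[0,0,-3.8],"twist":0}
    - {"fingers":1,"offset":[0,0,-3.8],"twist":0}
    - {"fingers":1,"offset":[0,0,-3.8],"twist":0}
    - {"fingers":1,"offset":[0,0,-3.8],"twist":0}
    - {"fingers":1,"offset":[0,0,-3.8],"twist":0}
    - {"fingers":1,"offset":[0,0,-3.2],"twist":0}
    - {"fingers":1,"offset":[0,0,0],"twist":0}
    - {"fingers":-1,"offset":[0,0,0],"twist":0}
    - {"fingers":-1,"offset":[0,0,0],"twist":0}
    - {"fingers":-1,"offset":[0,0,0],"twist":0}
    - {"fingers":-1,"offset":[0,0,0],"twist":0}
    - {"fingers":-1,"offset":[0,0,0],"twist":0}
    - {"fingers":-1,"offset":[0,0,0],"twist":0}

```text
clock: 4.28
eef_pos: [0.5792, -0.0136, 0.044]
eef_rot: [0.77, -0.638, 0.001, -0.001]
contact_force: [-0.8, 0.0, -0.2]
opening: 0.0515
```

>>> arm_command:
  series:
    - {"fingers":-1,"offset":[0,0,0],"twist":0}
    - {"fingers":-1,"offset":[0,0,0],"twist":0}
    - {"fingers":-1,"offset":[0,0,0],"twist":0}
    - {"fingers":-1,"offset":[0,0,0],"twist":0}
    - {"fingers":-1,"offset":[0,0,0],"twist":0}
    - {"fingers":-1,"offset":[0,0,0],"twist":0}
    - {"fingers":-1,"offset":[0,0,0],"twist":0}

```text
clock: 4.87
eef_pos: [0.5784, -0.0134, 0.0428]
eef_rot: [0.77, -0.638, 0.0, -0.0]
contact_force: [-0.5, 0.7, 2.3]
opening: 0.0298
```

>>> arm_command:
  series:
    - {"fingers":-1,"offset":[0,0,1.5],"twist":0}
    - {"fingers":-1,"offset":[0,0,3],"twist":0}
    - {"fingers":-1,"offset":[0,0,3.5],"twist":0}
    - {"fingers":-1,"offset":[0,0,3.5],"twist":0}
    - {"fingers":-1,"offset":[0,0,3.5],"twist":0}
    - {"fingers":-1,"offset":[0,0,3.5],"twist":0}
    - {"fingers":-1,"offset":[0,0,3.5],"twist":0}
    - {"fingers":-1,"offset":[0,0,3.5],"twist":0}
    - {"fingers":-1,"offset":[0,0,0],"twist":0}

```text
clock: 5.62
eef_pos: [0.5816, -0.0139, 0.3042]
eef_rot: [0.77, -0.638, 0.005, -0.003]
contact_force: [1.7, -0.4, -3.5]
opening: 0.0298
```

>>> arm_command:
  series:
    - {"fingers":-1,"offset":[-0.5,3.2,0],"twist":5.7}
    - {"fingers":-1,"offset":[-0.5,3.2,0],"twist":5.7}
    - {"fingers":-1,"offset":[-0.5,3.2,0],"twist":5.7}
    - {"fingers":-1,"offset":[-0.5,3.2,0],"twist":5.7}
    - {"fingers":-1,"offset":[-0.5,3.2,0],"twist":5.7}
    - {"fingers":-1,"offset":[-0.5,3.2,0],"twist":5.7}
    - {"fingers":-1,"offset":[-0.5,3.2,0],"twist":5.7}
    - {"fingers":-1,"offset":[-0.5,3.2,0],"twist":5.7}
    - {"fingers":-1,"offset":[-0.5,3.2,0],"twist":5.7}
    - {"fingers":-1,"offset":[-0.5,3.2,0],"twist":5.7}
    - {"fingers":-1,"offset":[-0.5,3.2,0],"twist":5.7}
    - {"fingers":-1,"offset":[-0.5,3.2,0],"twist":5.7}
    - {"fingers":-1,"offset":[0,0,0],"twist":0}
    - {"fingers":-1,"offset":[0,0,0],"twist":0}

```text
clock: 6.78
eef_pos: [0.5166, 0.3716, 0.2947]
eef_rot: [0.996, -0.094, -0.002, 0.001]
contact_force: [-0.2, -0.2, -4.9]
opening: 0.0296
```

Run:
```python
from h import *
st()
p,d,i=snap('wrist'); cv2.imwrite('pics/w2.png',p)
```

```text
t 6.78 tcp [516.6 371.6 294.7] yaw -10.77 q [0.515 0.362 1.325 0.    1.458 2.274] F [-0.2 -0.2 -4.9] open 29.6
```

View pics/w2.png

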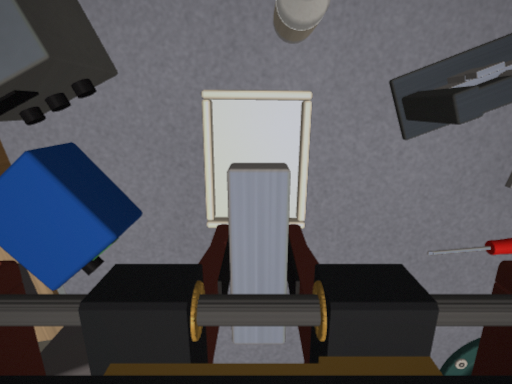

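The block is held level and aligned over the tray (tray px 205-310 x 92-228). I'll lower it and open only partway.

>>> arm_command:
  series:
    - {"fingers":-1,"offset":[0,0,-3.8],"twist":0}
    - {"fingers":-1,"offset":[0,0,-3.8],"twist":0}
    - {"fingers":-1,"offset":[0,0,-3.8],"twist":0}
    - {"fingers":-1,"offset":[0,0,-3.8],"twist":0}
    - {"fingers":-1,"offset":[0,0,-3.8],"twist":0}
    - {"fingers":-1,"offset":[0,0,-3.8],"twist":0}
    - {"fingers":-1,"offset":[0,0,-2.5],"twist":0}
    - {"fingers":-1,"offset":[0,0,-1.5],"twist":0}
    - {"fingers":-1,"offset":[0,0,-0.4],"twist":0}
    - {"fingers":-1,"offset":[0,0,0],"twist":0}
    - {"fingers":-1,"offset":[0,0,0],"twist":0}
    - {"fingers":-1,"offset":[0,0,0],"twist":0}

```text
clock: 7.83
eef_pos: [0.5196, 0.3707, 0.0272]
eef_rot: [0.995, -0.096, 0.001, -0.001]
contact_force: [-0.6, 0.3, -3.8]
opening: 0.0298
```

>>> arm_command:
  series:
    - {"fingers":-1,"offset":[0,0,-0.4],"twist":0}
    - {"fingers":-1,"offset":[0,0,-0.2],"twist":0}
    - {"fingers":-1,"offset":[0,0,0],"twist":0}
    - {"fingers":-1,"offset":[0,0,0],"twist":0}

```text
clock: 8.17
eef_pos: [0.5182, 0.3706, 0.0199]
eef_rot: [0.995, -0.095, 0.0, -0.0]
contact_force: [-0.7, 1.4, -5.1]
opening: 0.0299
```

>>> arm_command:
  series:
    - {"fingers":-1,"offset":[0,0,-0.1],"twist":0}
    - {"fingers":0.1,"offset":[0,0,0],"twist":0}
    - {"fingers":0.1,"offset":[0,0,0],"twist":0}
    - {"fingers":0.1,"offset":[0,0,0],"twist":0}
    - {"fingers":0.1,"offset":[0,0,0],"twist":0}
    - {"fingers":0.1,"offset":[0,0,0],"twist":0}
    - {"fingers":0.1,"offset":[0,0,0],"twist":0}
    - {"fingers":0.1,"offset":[0,0,0],"twist":0}

```text
clock: 8.83
eef_pos: [0.5183, 0.3706, 0.0187]
eef_rot: [0.995, -0.095, 0.0, -0.0]
contact_force: [1.0, 1.0, -0.5]
opening: 0.0482
```

>>> arm_command:
  series:
    - {"fingers":0.1,"offset":[0,0,2],"twist":0}
    - {"fingers":0.1,"offset":[0,0,4],"twist":0}
    - {"fingers":0.1,"offset":[0,0,4],"twist":0}
    - {"fingers":0.1,"offset":[0,0,4],"twist":0}
    - {"fingers":0.3,"offset":[0,0,4],"twist":0}
    - {"fingers":0.3,"offset":[0,0,4],"twist":0}
    - {"fingers":0.3,"offset":[0,0,4],"twist":0}
    - {"fingers":0.3,"offset":[0,0,2],"twist":0}
    - {"fingers":0.3,"offset":[0,-3.8,0],"twist":-6.8}
    - {"fingers":0.3,"offset":[0,-3.8,0],"twist":-6.8}
    - {"fingers":0.3,"offset":[0,-3.8,0],"twist":-6.8}
    - {"fingers":0.3,"offset":[0,-3.8,0],"twist":-6.8}
    - {"fingers":0.3,"offset":[0,-3.8,0],"twist":-6.8}
    - {"fingers":0.3,"offset":[0,-3.8,0],"twist":-6.8}
    - {"fingers":0.3,"offset":[0,-3.8,0],"twist":-6.8}
    - {"fingers":0.3,"offset":[0,-3.8,0],"twist":-6.8}
    - {"fingers":0.3,"offset":[0,-3.8,0],"twist":-6.8}
    - {"fingers":0.3,"offset":[0,-3.8,0],"twist":-6.8}
    - {"fingers":0.3,"offset":[0,-3.8,0],"twist":-6.8}

```text
clock: 10.42
eef_pos: [0.5177, -0.0492, 0.2988]
eef_rot: [0.731, -0.682, 0.0, -0.0]
contact_force: [0.1, 0.5, -0.3]
opening: 0.057
```

>>> arm_command:
  series:
    - {"fingers":0.3,"offset":[0,-3.8,0],"twist":-6.8}
    - {"fingers":0.3,"offset":[0,-3.8,0],"twist":-6.8}
    - {"fingers":0.3,"offset":[0,-3.8,0],"twist":-6.8}
    - {"fingers":0.3,"offset":[0,-3.8,0],"twist":0}
    - {"fingers":0.3,"offset":[0,-3.8,0],"twist":0}
    - {"fingers":0.3,"offset":[0,-3.8,-2.5],"twist":0}
    - {"fingers":0.3,"offset":[0,-3.8,-2.5],"twist":0}
    - {"fingers":0.3,"offset":[0,0,-2.5],"twist":0}
    - {"fingers":0.3,"offset":[0,0,0],"twist":0}
    - {"fingers":0.3,"offset":[0,0,0],"twist":0}

```text
clock: 11.25
eef_pos: [0.5156, -0.3091, 0.2265]
eef_rot: [-0.603, 0.798, 0.003, 0.001]
contact_force: [-0.5, 0.0, 0.4]
opening: 0.0571
```

Run:
```python
from h import *
st()
p,d,i=snap('wrist'); cv2.imwrite('pics/w3.png',p); C=cloud(d,i); z=C[...,2]
pt,dt,it=snap('top'); cv2.imwrite('pics/top3.png',pt)
Ct=cloud(dt,it)
m=(abs(Ct[...,0]-.517)<.09)&(abs(Ct[...,1]-.372)<.08)&(Ct[...,2]>.026)&(Ct[...,2]<.0325)
k,l,s,c=cv2.connectedComponentsWithStats(m.astype(np.uint8))
for j in range(1,k):
    if s[j,4]>30: print('traystuff',c[j].round(),s[j,4],np.median(Ct[l==j][:,2]).round(4),*rect(Ct[l==j]))
k,l,s,c=cv2.connectedComponentsWithStats(((z>.006)&(z<.02)&(d>.1)&(abs(C[...,0]-.53)<.15)&(C[...,1]<-.15)).astype(np.uint8))
for j in range(1,k):
    if s[j,4]>300: q=C[l==j]; print('bar',c[j].round(),s[j,4],np.median(q[:,2]).round(4),*rect(q))
```

```text
t 11.25 tcp [ 515.6 -309.1  226.5] yaw -105.88 q [-0.658  0.36   1.499  0.005  1.288  2.76 ] F [-0.5  0.   0.4] open 57.1
traystuff [ 97. 201.] 315 0.0298 [517.7 367.5] [100.  31.] -11.6
bar [154.  30.] 811 0.0149 [ 585.5 -492.7] [89.8 24.1] 6.3
bar [167.  59.] 1128 0.0118 [ 581.9 -460. ] [90.6 32. ] 8.1
bar [331. 177.] 3042 0.0123 [ 425.6 -257.7] [180.   32.3] -88.5
bar [252. 188.] 2848 0.0123 [ 533.6 -271.7] [179.2  31.9] 74.0
bar [169. 203.] 1776 0.0123 [ 640.  -290.3] [104.7  32.9] -77.6
bar [216. 270.] 487 0.0123 [ 617.9 -190.3] [51.4 32.1] -77.6
```

View pics/w3.png

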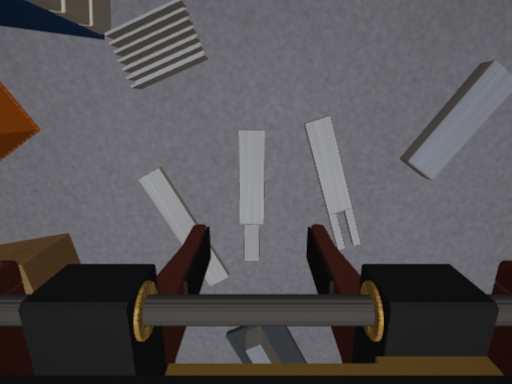

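View pics/top3.png

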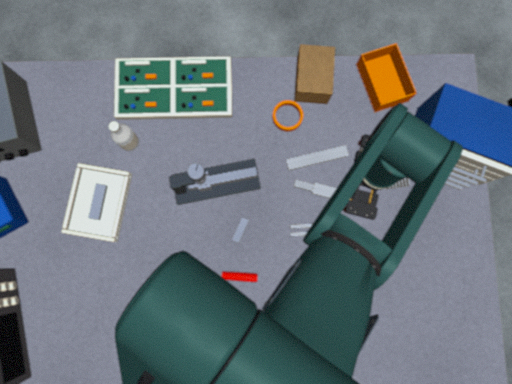

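The block sits flat in the tray at (518,368), top px (97,201). In the wrist view the bar with the single tongue is at (252,188), centre (535.5,-273), direction 73.5°. The fork is at (331,177) and the plain bar at (185,225). I'll grip the tongue bar at x ≈ -45 mm.

>>> arm_command:
  series:
    - {"fingers":0.3,"offset":[0.7,-0.7,-3],"twist":-0.6}
    - {"fingers":0.3,"offset":[0,0,-4],"twist":0}
    - {"fingers":0.3,"offset":[0,0,-4],"twist":0}
    - {"fingers":0.3,"offset":[0,0,-4],"twist":0}
    - {"fingers":0.3,"offset":[0,0,-3.5],"twist":0}
    - {"fingers":0.3,"offset":[0,0,-2],"twist":0}
    - {"fingers":0.3,"offset":[0,0,-0.8],"twist":0}
    - {"fingers":0.3,"offset":[0,0,0],"twist":0}
    - {"fingers":0.3,"offset":[0,0,0],"twist":0}
    - {"fingers":0.3,"offset":[0,0,0],"twist":0}
    - {"fingers":0.3,"offset":[0,0,0],"twist":0}

```text
clock: 12.27
eef_pos: [0.5255, -0.3179, 0.0171]
eef_rot: [-0.599, 0.801, -0.001, 0.002]
contact_force: [-1.3, -0.5, -0.8]
opening: 0.0573
```

>>> arm_command:
  series:
    - {"fingers":0.3,"offset":[0,0,-0.9],"twist":0}
    - {"fingers":0.3,"offset":[0,0,0],"twist":0}
    - {"fingers":0.3,"offset":[0,0,0],"twist":0}
    - {"fingers":0.3,"offset":[0,0,0],"twist":0}
    - {"fingers":0.3,"offset":[0,0,0],"twist":0}

```text
clock: 12.68
eef_pos: [0.5238, -0.317, 0.0058]
eef_rot: [-0.599, 0.801, 0.001, 0.002]
contact_force: [0.0, 0.1, -0.1]
opening: 0.0571
```

>>> arm_command:
  series:
    - {"fingers":0.3,"offset":[0,0,-0.1],"twist":0}
    - {"fingers":-1,"offset":[0,0,0],"twist":0}
    - {"fingers":-1,"offset":[0,0,0],"twist":0}
    - {"fingers":-1,"offset":[0,0,0],"twist":0}
    - {"fingers":-1,"offset":[0,0,0],"twist":0}
    - {"fingers":-1,"offset":[0,0,0],"twist":0}
    - {"fingers":-1,"offset":[0,0,0],"twist":0}
    - {"fingers":-1,"offset":[0,0,0],"twist":0}
    - {"fingers":-1,"offset":[0,0,0],"twist":0}
    - {"fingers":-1,"offset":[0,0,0],"twist":0}

```text
clock: 13.52
eef_pos: [0.5237, -0.3169, 0.0048]
eef_rot: [-0.599, 0.801, 0.001, 0.002]
contact_force: [-0.6, -0.1, 0.9]
opening: 0.0314
```

>>> arm_command:
  series:
    - {"fingers":-1,"offset":[0,0,1],"twist":0}
    - {"fingers":-1,"offset":[0,0,2],"twist":0}
    - {"fingers":-1,"offset":[0,0,3],"twist":0}
    - {"fingers":-1,"offset":[0,0,3],"twist":0}
    - {"fingers":-1,"offset":[0,0,2],"twist":0}
    - {"fingers":-1,"offset":[0.8,2.3,0],"twist":2.7}
    - {"fingers":-1,"offset":[0.8,2.3,0],"twist":2.7}
    - {"fingers":-1,"offset":[0.7,2.3,0],"twist":2.7}
    - {"fingers":-1,"offset":[0.7,2.3,0],"twist":2.7}
    - {"fingers":-1,"offset":[0.7,2.3,0],"twist":2.7}
    - {"fingers":-1,"offset":[0.7,2.3,0],"twist":2.7}
    - {"fingers":-1,"offset":[0.7,2.3,0],"twist":2.7}
    - {"fingers":-1,"offset":[0.7,2.3,0],"twist":2.7}
    - {"fingers":-1,"offset":[0.7,2.3,0],"twist":2.7}
    - {"fingers":-1,"offset":[0.5,2.3,0],"twist":2.7}
    - {"fingers":-1,"offset":[0,0,0],"twist":0}
    - {"fingers":-1,"offset":[0,0,0],"twist":0}
    - {"fingers":-1,"offset":[0,0,0],"twist":0}

```text
clock: 15.02
eef_pos: [0.5938, -0.0873, 0.1152]
eef_rot: [0.769, -0.639, -0.001, -0.001]
contact_force: [-0.4, -0.6, -3.1]
opening: 0.0313
```

Run:
```python
from h import *
st()
for n in ['wrist','scene']:
    p,d,i=snap(n); cv2.imwrite(f'pics/{n}4.png',p); np.savez(f'{n}4.npz',p=p,d=d,**{k:np.array(v) for k,v in i.items()})
cv2.imwrite('pics/scene4c.png',cv2.resize(p[150:270,190:340],None,fx=5,fy=5,interpolation=cv2.INTER_CUBIC))
```

```text
t 15.02 tcp [593.8 -87.3 115.2] yaw -79.43 q [-0.263  0.471  1.625  0.004  1.046  2.692] F [-0.4 -0.6 -3.1] open 31.3
```

View pics/wrist4.png

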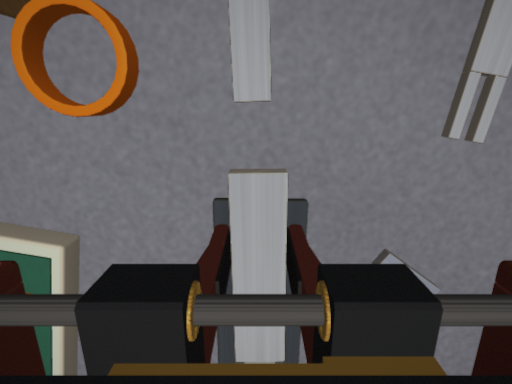

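View pics/scene4c.png

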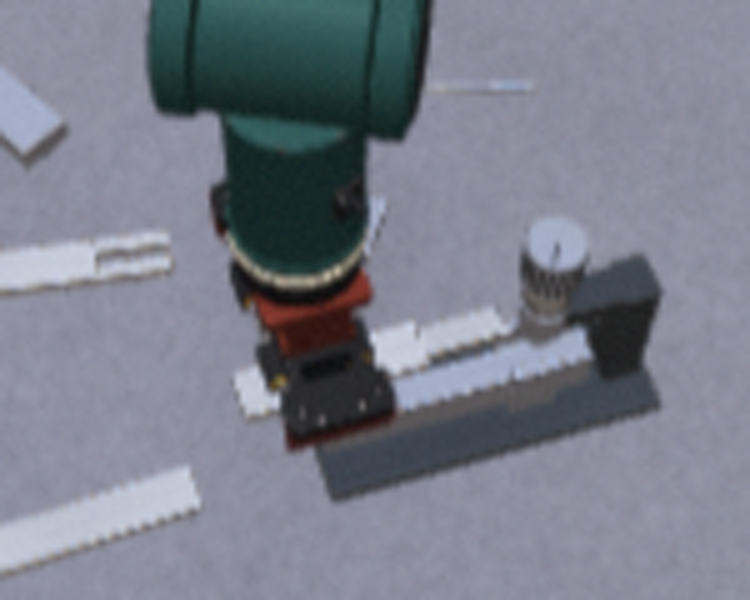

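Run:
```python
from h import *
for n in ['wrist4','scene4']:
    p,d,i=load(n); C=cloud(d,i); z=C[...,2]; br=p.min(-1)>120
    print(n)
    reg=(abs(C[...,0]-.58)<.07)&(C[...,1]>-.2)&(C[...,1]<.2)&(d>.1)
    for nm,a,b in [('bar',.110,.132),('cheek',.069,.075),('table',.045,.055),('base',.006,.02),('knob',.2,.22)]:
        k,l,s,c=cv2.connectedComponentsWithStats((reg&(z>a)&(z<b)).astype(np.uint8))
        for j in range(1,k):
            if s[j,4]>25:
                q=C[l==j]; print(nm,c[j].round(),s[j,4],np.median(q[:,2]).round(4),*rect(q),end=' ')
                if nm=='bar': 
                    A=np.c_[q[:,:2],np.ones(len(q))]; f=np.linalg.lstsq(A,q[:,2],rcond=None)[0]; print('plane',f.round(3),'y',q[:,1].min(),q[:,1].max())
                else: print()
    T=np.radians(100.3);
```

```text
wrist4
bar [258. 230.] 7562 0.1227 [593.8 -93.4] [74.4 49.4] -78.9 plane [-0.002  0.008  0.124] y -0.13261852026094775 -0.05450546466469386
bar [260. 345.] 1814 0.1222 [579.6 -19.9] [31.9 30. ] 10.6 plane [ 0.003 -0.013  0.12 ] y -0.03661881128271732 -0.004241686116385646
base [251.  79.] 1729 0.0123 [ 616.9 -184.5] [38.3 32.3] -77.6 
base [221. 212.] 426 0.012 [623.7 -59.6] [29.8 15.9] -78.7 
base [298. 213.] 549 0.0121 [551.7 -68.4] [37.7 19.6] -80.6 
base [230. 283.] 103 0.0122 [604.2   6.2] [34.8  6.1] -85.5 
base [288. 285.] 81 0.0121 [545.9  -1. ] [27.1  5.2] -78.2 
base [226. 345.] 629 0.0122 [596.2  88.6] [51.6 18.7] -80.1 
base [292. 345.] 558 0.0122 [525.5  74.8] [49.6 17.6] -81.1 
scene4
bar [310. 210.] 189 0.1277 [560.4 106.3] [94. 34.] -80.7 plane [-0.267 -0.014  0.278] y 0.06014319931947165 0.15248763266472337
bar [276. 218.] 201 0.1213 [580.5   1.4] [90.  33.1] -83.9 plane [-0.11  -0.022  0.184] y -0.04256658152826748 0.04623391930821516
bar [241. 229.] 70 0.1218 [ 602.1 -119.7] [32.7 23.5] 11.9 plane [-0.047  0.025  0.153] y -0.13388663680688892 -0.10651344720335722
table [287. 224.] 245 0.0501 [573.   46.1] [142.   33.5] -78.6 
base [286. 236.] 673 0.012 [596.6  42.8] [245.3  49.3] -79.1 
base [224. 249.] 88 0.0122 [ 620.6 -184.2] [35.  31.7] -80.0 
knob [301. 199.] 125 0.2084 [566.2  75.7] [38.9 37.8] 74.0 
knob [242. 218.] 64 0.2147 [ 605.1 -114.6] [88.8 12.7] 10.5
```

Run:
```python
from h import *
p,d,i=load('wrist4'); C=cloud(d,i); z=C[...,2]
a=np.radians(100.3); Y=np.array([np.cos(a),np.sin(a)]); X=np.array([Y[1],-Y[0]])
def g(q): 
    v=q[:,:2]*1000-np.array([564,75.5]); return np.c_[v@X,v@Y]
for nm,za,zb,rows in [('base',.008,.016,(206,220,335,345,355)),('bar',.118,.127,(175,185,195,205,335,345,355))]:
    for r in rows:
        m=np.zeros(z.shape,bool); m[r]=(z[r]>za)&(z[r]<zb); m[:,:190]=0; m[:,330:]=0
        q=g(C[m]); u=np.where(m[r])[0]
        print(nm,r,u.min(),u.max(),'x',q[:,0].min().round(1),q[:,0].max().round(1),'mid',(q[:,0].min()+q[:,0].max()).round(1)/2,'y',q[:,1].mean().round(1))
s=ctrl.state(); print('tcp',g(np.array([s['eef_pos']])))
```

```text
base 206 213 308 x -47.5 41.8 mid -2.85 y -152.9
base 220 214 307 x -47.3 41.3 mid -3.0 y -138.9
base 335 218 300 x -46.2 41.9 mid -2.2 y -7.4
base 345 218 299 x -45.6 42.2 mid -1.7 y 5.6
base 355 218 299 x -46.4 43.0 mid -1.7 y 19.2
bar 175 228 287 x -15.7 15.6 mid -0.05 y -207.2
bar 185 228 287 x -15.9 15.6 mid -0.1 y -201.8
bar 195 229 287 x -16.0 15.3 mid -0.4 y -196.2
bar 205 229 287 x -16.2 15.4 mid -0.4 y -190.5
bar 335 235 284 x -17.1 13.6 mid -1.8 y -104.7
bar 345 235 284 x -17.3 13.7 mid -1.8 y -96.9
bar 355 235 284 x -17.5 14.0 mid -1.75 y -89.1
tcp [[ 8.29728642e-03 -1.66122619e+02]]
```

In the wrist frame the bar is about 1.2° off and 1–2 mm to +x of the gauge centreline. I'll correct that, then lower until the bar is just over the table, with the tongue tip still 8 mm short of the cheeks.

>>> arm_command:
  series:
    - {"fingers":-1,"offset":[-0.15,0,-1.5],"twist":-1.1}
    - {"fingers":-1,"offset":[0,0,-1.5],"twist":0}
    - {"fingers":-1,"offset":[0,0,-1.2],"twist":0}
    - {"fingers":-1,"offset":[0,0,-0.8],"twist":0}
    - {"fingers":-1,"offset":[0,0,-0.4],"twist":0}
    - {"fingers":-1,"offset":[0,0,0],"twist":0}
    - {"fingers":-1,"offset":[0,0,0],"twist":0}
    - {"fingers":-1,"offset":[0,0,0],"twist":0}
    - {"fingers":-1,"offset":[0,0,0],"twist":0}

```text
clock: 15.87
eef_pos: [0.593, -0.0871, 0.0615]
eef_rot: [0.763, -0.646, -0.001, -0.002]
contact_force: [-0.0, 0.3, -1.5]
opening: 0.0314
```

Run:
```python
from h import *
st()
```

```text
t 15.87 tcp [593.  -87.1  61.5] yaw -80.53 q [-0.264  0.539  1.67   0.005  0.933  2.71 ] F [-0.   0.3 -1.5] open 31.4
```

>>> arm_command:
  series:
    - {"fingers":-1,"offset":[-0.2,0.8,-0.2],"twist":0}
    - {"fingers":-1,"offset":[-0.2,0.8,-0.1],"twist":0}
    - {"fingers":-1,"offset":[-0.2,0.8,0],"twist":0}
    - {"fingers":-1,"offset":[-0.1,0.8,0],"twist":0}
    - {"fingers":-1,"offset":[-0.1,0.8,0],"twist":0}
    - {"fingers":-1,"offset":[-0.1,0.8,0],"twist":0}
    - {"fingers":-1,"offset":[-0.1,0.4,0],"twist":0}
    - {"fingers":-1,"offset":[0,0,0],"twist":0}
    - {"fingers":-1,"offset":[0,0,0],"twist":0}
    - {"fingers":-1,"offset":[0,0,0],"twist":0}
    - {"fingers":-1,"offset":[0,0,0],"twist":0}

```text
clock: 16.78
eef_pos: [0.5826, -0.0354, 0.0578]
eef_rot: [0.763, -0.646, -0.001, -0.002]
contact_force: [0.7, 0.3, -1.2]
opening: 0.0314
```

Run:
```python
from h import *
st()
for n in ['top','scene']:
    p,d,i=snap(n); np.savez(f'{n}5.npz',p=p,d=d,**{k:np.array(v) for k,v in i.items()})
    r=p[150:250,210:330] if n=='scene' else p[140:210,160:280]
    cv2.imwrite(f'pics/{n}5c.png',cv2.resize(r,None,fx=6,fy=6,interpolation=cv2.INTER_CUBIC))
```

```text
t 16.78 tcp [582.6 -35.4  57.8] yaw -80.56 q [-0.182  0.527  1.708  0.005  0.907  2.792] F [ 0.7  0.3 -1.2] open 31.4
```

View pics/scene5c.png

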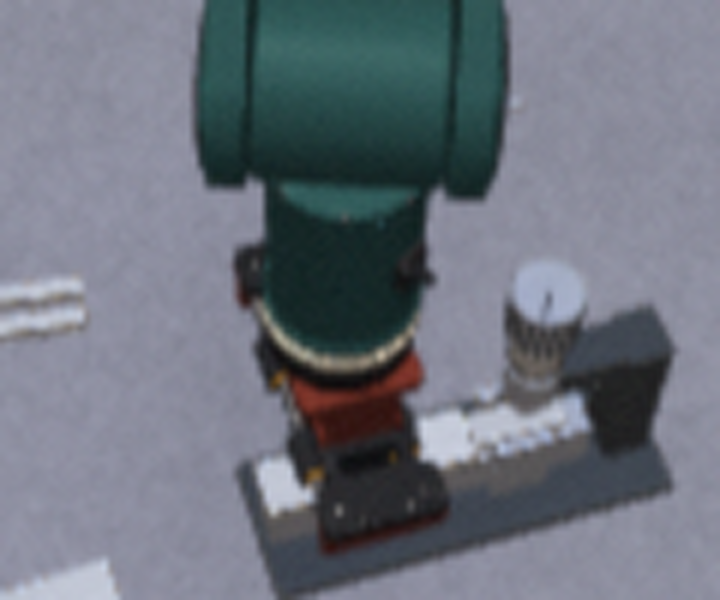

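View pics/top5c.png

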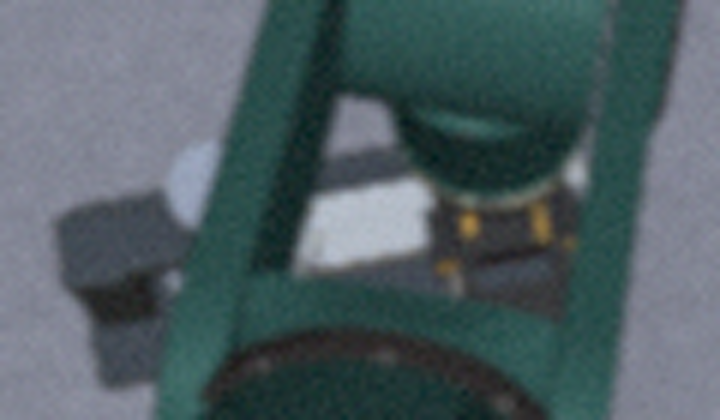

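The tongue is between the cheeks with the shoulders about 9 mm short. I'll set it down and creep in.

>>> arm_command:
  series:
    - {"fingers":-1,"offset":[-0.1,0.3,-0.1],"twist":0}
    - {"fingers":-1,"offset":[-0.1,0.2,-0.1],"twist":0}
    - {"fingers":-1,"offset":[0,0,0],"twist":0}
    - {"fingers":-1,"offset":[0,0,0],"twist":0}
    - {"fingers":-1,"offset":[0,0,0],"twist":0}

```text
clock: 17.3
eef_pos: [0.5803, -0.03, 0.0558]
eef_rot: [0.763, -0.646, -0.001, -0.002]
contact_force: [-0.8, -0.9, -1.6]
opening: 0.0317
```

>>> arm_command:
  series:
    - {"fingers":-1,"offset":[0,0.1,0],"twist":0}
    - {"fingers":-1,"offset":[0,0.1,0],"twist":0}
    - {"fingers":-1,"offset":[0,0,0],"twist":0}
    - {"fingers":-1,"offset":[0,0,0],"twist":0}

```text
clock: 17.63
eef_pos: [0.5804, -0.0279, 0.0558]
eef_rot: [0.763, -0.646, -0.001, -0.002]
contact_force: [-0.4, -0.2, -1.9]
opening: 0.0317
```

>>> arm_command:
  series:
    - {"fingers":-1,"offset":[0,0.1,-0.1],"twist":0}
    - {"fingers":-1,"offset":[0,0.1,0],"twist":0}
    - {"fingers":-1,"offset":[0,0,0],"twist":0}
    - {"fingers":-1,"offset":[0,0,0],"twist":0}

```text
clock: 17.97
eef_pos: [0.5804, -0.0258, 0.0548]
eef_rot: [0.763, -0.646, -0.001, -0.002]
contact_force: [-0.2, 0.7, -1.5]
opening: 0.0319
```

>>> arm_command:
  series:
    - {"fingers":-1,"offset":[0,0.1,0],"twist":0}
    - {"fingers":-1,"offset":[0,0,0],"twist":0}
    - {"fingers":-1,"offset":[0,0,0],"twist":0}

```text
clock: 18.22
eef_pos: [0.5805, -0.0254, 0.0549]
eef_rot: [0.763, -0.646, -0.001, -0.001]
contact_force: [0.4, -1.7, -1.2]
opening: 0.0316
```

>>> arm_command:
  series:
    - {"fingers":-1,"offset":[0,0.1,0],"twist":0}
    - {"fingers":-1,"offset":[0,0,0],"twist":0}
    - {"fingers":-1,"offset":[0,0,0],"twist":0}

```text
clock: 18.47
eef_pos: [0.5806, -0.0252, 0.0549]
eef_rot: [0.763, -0.646, -0.001, -0.001]
contact_force: [-0.0, -6.2, -1.3]
opening: 0.0317
```

>>> arm_command:
  series:
    - {"fingers":-1,"offset":[0,0.1,0],"twist":0}
    - {"fingers":-1,"offset":[0,0,0],"twist":0}
    - {"fingers":-1,"offset":[0,0,0],"twist":0}

```text
clock: 18.72
eef_pos: [0.5808, -0.0251, 0.055]
eef_rot: [0.763, -0.646, 0.0, -0.001]
contact_force: [0.3, -9.1, -1.0]
opening: 0.0317
```

The shoulders meet the cheeks: motion stopped at y = -25.2 mm with 9 N of resistance, where I predicted it. I'll relax the push, lower until the table takes the weight, and release.

>>> arm_command:
  series:
    - {"fingers":-1,"offset":[0,-0.15,0],"twist":0}
    - {"fingers":-1,"offset":[0,0,-0.1],"twist":0}
    - {"fingers":-1,"offset":[0,0,0],"twist":0}
    - {"fingers":-1,"offset":[0,0,0],"twist":0}

```text
clock: 19.05
eef_pos: [0.5805, -0.0253, 0.0547]
eef_rot: [0.763, -0.646, -0.001, -0.001]
contact_force: [-2.1, -5.7, 6.6]
opening: 0.0319
```

>>> arm_command:
  series:
    - {"fingers":-0.1,"offset":[0,0,0],"twist":0}
    - {"fingers":0.3,"offset":[0,0,0],"twist":0}
    - {"fingers":0.3,"offset":[0,0,0],"twist":0}
    - {"fingers":0.3,"offset":[0,0,0],"twist":0}
    - {"fingers":0.3,"offset":[0,0,0],"twist":0}
    - {"fingers":0.3,"offset":[0,0,0],"twist":0}
    - {"fingers":0.3,"offset":[0,0,0],"twist":0}
    - {"fingers":0.3,"offset":[0,0,2],"twist":0}
    - {"fingers":0.3,"offset":[0,0,4],"twist":0}
    - {"fingers":0.3,"offset":[0,0,4],"twist":0}
    - {"fingers":0.3,"offset":[0,0,4],"twist":0}
    - {"fingers":0.3,"offset":[0,0,4],"twist":0}
    - {"fingers":0.3,"offset":[0,0,4],"twist":0}
    - {"fingers":0.3,"offset":[0,0,3],"twist":0}
    - {"fingers":0.3,"offset":[0,0,0],"twist":0}
    - {"fingers":0.3,"offset":[0,0,0],"twist":0}

```text
clock: 20.38
eef_pos: [0.5816, -0.0246, 0.3059]
eef_rot: [0.763, -0.646, 0.001, -0.003]
contact_force: [-0.0, 0.1, -0.7]
opening: 0.0571
```

Run:
```python
from h import *
st()
p,d,i=snap('wrist'); cv2.imwrite('pics/w6.png',p); C=cloud(d,i);z=C[...,2]
reg=(abs(C[...,0]-.57)<.06)&(C[...,1]>-.2)&(C[...,1]<.2)&(d>.1)
for nm,a,b in [('knob',.2,.22),('bar',.058,.0655),('cheek',.069,.075),('base',.006,.02)]:
    k,l,s,c=cv2.connectedComponentsWithStats((reg&(z>a)&(z<b)).astype(np.uint8))
    for j in range(1,k):
        if s[j,4]>60:
            q=C[l==j]; print(nm,c[j].round(),s[j,4],np.median(q[:,2]).round(4),*rect(q))
```

```text
t 20.38 tcp [581.6 -24.6 305.9] yaw -80.53 q [-0.164  0.267  1.437  0.004  1.434  2.812] F [-0.   0.1 -0.7] open 57.1
knob [260. 284.] 706 0.209 [562.7  67. ] [40.3 21.2] 4.7
bar [260. 181.] 2193 0.0623 [573.    5.9] [149.1  42.2] -81.1
cheek [248. 232.] 118 0.0714 [580.9  74.7] [33.8  7.3] -80.9
cheek [273. 233.] 124 0.0713 [545.5  68.8] [34.   7.2] -79.7
base [253.  43.] 606 0.0123 [ 616.1 -183.2] [37.4 30.9] -80.2
base [260. 186.] 4705 0.0123 [568.5  39.9] [244.3  90. ] -80.1
```

View pics/w6.png

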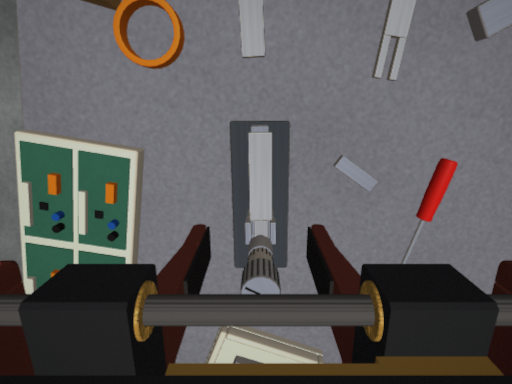

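The bar lies on the table with its shoulders at the cheeks (260,221), tongue under the spindle; top at 62.3 mm. Next I'll move over the knob and unwind the wrist +308°, so one sweep does all the turning.

>>> arm_command:
  series:
    - {"fingers":0.3,"offset":[-0.6,3.3,0],"twist":7}
    - {"fingers":0.3,"offset":[-0.6,3.3,0],"twist":7}
    - {"fingers":0.3,"offset":[-0.55,3.4,0],"twist":7}
    - {"fingers":0.3,"offset":[0,0,0],"twist":7}
    - {"fingers":0.3,"offset":[0,0,0],"twist":7}
    - {"fingers":0.3,"offset":[0,0,0],"twist":7}
    - {"fingers":0.3,"offset":[0,0,0],"twist":7}
    - {"fingers":0.3,"offset":[0,0,0],"twist":7}
    - {"fingers":0.3,"offset":[0,0,0],"twist":7}
    - {"fingers":0.3,"offset":[0,0,0],"twist":7}
    - {"fingers":0.3,"offset":[0,0,0],"twist":7}
    - {"fingers":0.3,"offset":[0,0,0],"twist":7}
    - {"fingers":0.3,"offset":[0,0,0],"twist":7}
    - {"fingers":0.3,"offset":[0,0,0],"twist":7}
    - {"fingers":0.3,"offset":[0,0,0],"twist":7}
    - {"fingers":0.3,"offset":[0,0,0],"twist":7}
    - {"fingers":0.3,"offset":[0,0,0],"twist":7}
    - {"fingers":0.3,"offset":[0,0,0],"twist":7}
    - {"fingers":0.3,"offset":[0,0,0],"twist":7}
    - {"fingers":0.3,"offset":[0,0,0],"twist":7}

```text
clock: 22.1
eef_pos: [0.5613, 0.0755, 0.3009]
eef_rot: [0.867, 0.499, -0.004, -0.001]
contact_force: [0.4, 0.1, 0.5]
opening: 0.0568
```

>>> arm_command:
  series:
    - {"fingers":0.3,"offset":[0,0,0],"twist":7}
    - {"fingers":0.3,"offset":[0,0,0],"twist":7}
    - {"fingers":0.3,"offset":[0,0,0],"twist":7}
    - {"fingers":0.3,"offset":[0,0,0],"twist":7}
    - {"fingers":0.3,"offset":[0,0,0],"twist":7}
    - {"fingers":0.3,"offset":[0,0,0],"twist":7}
    - {"fingers":0.3,"offset":[0,0,0],"twist":7}
    - {"fingers":0.3,"offset":[0,0,0],"twist":7}
    - {"fingers":0.3,"offset":[0,0,0],"twist":7}
    - {"fingers":0.3,"offset":[0,0,0],"twist":7}
    - {"fingers":0.3,"offset":[0,0,0],"twist":7}
    - {"fingers":0.3,"offset":[0,0,0],"twist":7}
    - {"fingers":0.3,"offset":[0,0,0],"twist":7}
    - {"fingers":0.3,"offset":[0,0,0],"twist":7}
    - {"fingers":0.3,"offset":[0,0,0],"twist":7}
    - {"fingers":0.3,"offset":[0,0,0],"twist":7}
    - {"fingers":0.3,"offset":[0,0,0],"twist":7}
    - {"fingers":0.3,"offset":[0,0,0],"twist":7}
    - {"fingers":0.3,"offset":[0,0,0],"twist":7}
    - {"fingers":0.3,"offset":[0,0,0],"twist":7}

```text
clock: 23.77
eef_pos: [0.5613, 0.0755, 0.3009]
eef_rot: [-0.172, 0.985, 0.0, -0.0]
contact_force: [0.1, 0.5, 0.3]
opening: 0.057
```

>>> arm_command:
  series:
    - {"fingers":0.3,"offset":[0,0,0],"twist":7}
    - {"fingers":0.3,"offset":[0,0,0],"twist":7}
    - {"fingers":0.3,"offset":[0,0,0],"twist":7}
    - {"fingers":0.3,"offset":[0,0,0],"twist":7}
    - {"fingers":0.3,"offset":[0,0,0],"twist":0}
    - {"fingers":0.3,"offset":[0,0,0],"twist":0}

```text
clock: 24.27
eef_pos: [0.5617, 0.0755, 0.3017]
eef_rot: [-0.401, 0.916, 0.001, 0.0]
contact_force: [-0.7, 0.1, -0.5]
opening: 0.0574
```

Run:
```python
from h import *
st()
p,d,i=snap('wrist'); cv2.imwrite('pics/w7.png',p); C=cloud(d,i);z=C[...,2]
reg=(abs(C[...,0]-.57)<.1)&(C[...,1]>-.2)&(C[...,1]<.2)&(d>.05)
for nm,a,b in [('knob',.2,.22),('thimble',.16,.17)]:
    k,l,s,c=cv2.connectedComponentsWithStats((reg&(z>a)&(z<b)).astype(np.uint8))
    for j in range(1,k):
        if s[j,4]>60:
            q=C[l==j]; print(nm,c[j].round(),s[j,4],np.median(q[:,2]).round(4),*rect(q))
```

```text
t 24.27 tcp [561.7  75.5 301.7] yaw -132.75 q [ 1.000e-02  2.490e-01  1.472e+00  2.000e-03  1.421e+00 -2.386e+00] F [-0.7  0.1 -0.5] open 57.4
knob [258. 197.] 1566 0.2092 [562.1  77.3] [40.6 40.1] 47.9
```

View pics/w7.png

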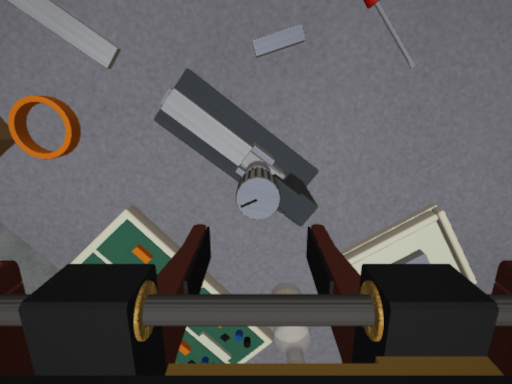

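The knob is at px (258,197), about (563.3,76) mm after bias correction and consistent with the other views. I'll descend to a grip height of 192 mm, so TCP 174.

>>> arm_command:
  series:
    - {"fingers":0.3,"offset":[0.15,0.05,-3],"twist":0}
    - {"fingers":0.3,"offset":[0,0,-3],"twist":0}
    - {"fingers":0.3,"offset":[0,0,-3],"twist":0}
    - {"fingers":0.3,"offset":[0,0,-2],"twist":0}
    - {"fingers":0.3,"offset":[0,0,-1],"twist":0}
    - {"fingers":0.3,"offset":[0,0,-0.5],"twist":0}
    - {"fingers":0.3,"offset":[0,0,0],"twist":0}
    - {"fingers":0.3,"offset":[0,0,0],"twist":0}
    - {"fingers":0.3,"offset":[0,0,0],"twist":0}
    - {"fingers":0.3,"offset":[0,0,0],"twist":0}

```text
clock: 25.15
eef_pos: [0.5655, 0.076, 0.1802]
eef_rot: [-0.402, 0.915, -0.0, 0.003]
contact_force: [-0.1, 0.2, 0.7]
opening: 0.057
```

>>> arm_command:
  series:
    - {"fingers":0.3,"offset":[0,0,-0.3],"twist":0}
    - {"fingers":0.3,"offset":[0,0,0],"twist":0}
    - {"fingers":0.3,"offset":[0,0,0],"twist":0}
    - {"fingers":0.3,"offset":[0,0,0],"twist":0}
    - {"fingers":0.3,"offset":[0,0,0],"twist":0}

```text
clock: 25.57
eef_pos: [0.5644, 0.076, 0.1759]
eef_rot: [-0.402, 0.915, 0.0, 0.002]
contact_force: [0.0, 0.1, 0.2]
opening: 0.057
```

>>> arm_command:
  series:
    - {"fingers":-1,"offset":[-0.05,0,-0.1],"twist":0}
    - {"fingers":-1,"offset":[0,0,0],"twist":0}
    - {"fingers":-1,"offset":[0,0,0],"twist":0}
    - {"fingers":-1,"offset":[0,0,0],"twist":0}
    - {"fingers":-1,"offset":[0,0,0],"twist":0}
    - {"fingers":-1,"offset":[0,0,0],"twist":0}
    - {"fingers":-1,"offset":[0,0,0],"twist":0}
    - {"fingers":-1,"offset":[0,0,0],"twist":0}

```text
clock: 26.23
eef_pos: [0.5633, 0.0764, 0.1747]
eef_rot: [-0.402, 0.915, 0.001, 0.002]
contact_force: [-3.4, 2.8, 3.0]
opening: 0.0393
```

Gripped at 39.3 mm with a small side force (4 N). Turning clockwise.

>>> arm_command:
  series:
    - {"fingers":-1,"offset":[0,0,0],"twist":-3}
    - {"fingers":-1,"offset":[0,0,0],"twist":-5}
    - {"fingers":-1,"offset":[0,0,0],"twist":-5}
    - {"fingers":-1,"offset":[0,0,0],"twist":-5}
    - {"fingers":-1,"offset":[0,0,0],"twist":-5}
    - {"fingers":-1,"offset":[0,0,0],"twist":-5}
    - {"fingers":-1,"offset":[0,0,0],"twist":-5}
    - {"fingers":-1,"offset":[0,0,0],"twist":-5}
    - {"fingers":-1,"offset":[0,0,0],"twist":-5}
    - {"fingers":-1,"offset":[0,0,0],"twist":-5}
    - {"fingers":-1,"offset":[0,0,0],"twist":-5}
    - {"fingers":-1,"offset":[0,0,0],"twist":-5}
    - {"fingers":-1,"offset":[0,0,0],"twist":-5}
    - {"fingers":-1,"offset":[0,0,0],"twist":-5}
    - {"fingers":-1,"offset":[0,0,0],"twist":-5}
    - {"fingers":-1,"offset":[0,0,0],"twist":-5}

```text
clock: 27.57
eef_pos: [0.5632, 0.0766, 0.1747]
eef_rot: [0.265, 0.964, -0.001, 0.001]
contact_force: [-3.1, 3.8, 3.8]
opening: 0.0394
```

Run:
```python
from h import *
s=st(); print(np.round(s['ft_torque'],3))
```

```text
t 27.57 tcp [563.2  76.6 174.7] yaw 149.23 q [ 0.015  0.361  1.638 -0.002  1.141 -1.018] F [-3.1  3.8  3.8] open 39.4
[0.688 0.673 0.061]
```

>>> arm_command:
  series:
    - {"fingers":-1,"offset":[-0.03,0.03,0],"twist":-5}
    - {"fingers":-1,"offset":[0,0,0],"twist":-5}
    - {"fingers":-1,"offset":[0,0,0],"twist":-5}
    - {"fingers":-1,"offset":[0,0,0],"twist":-5}
    - {"fingers":-1,"offset":[0,0,0],"twist":-5}
    - {"fingers":-1,"offset":[0,0,0],"twist":-5}
    - {"fingers":-1,"offset":[0,0,0],"twist":-5}
    - {"fingers":-1,"offset":[0,0,0],"twist":-5}
    - {"fingers":-1,"offset":[0,0,0],"twist":-5}
    - {"fingers":-1,"offset":[0,0,0],"twist":-5}
    - {"fingers":-1,"offset":[0,0,0],"twist":-5}
    - {"fingers":-1,"offset":[0,0,0],"twist":-5}

```text
clock: 28.57
eef_pos: [0.5633, 0.0768, 0.1747]
eef_rot: [0.712, 0.702, -0.002, 0.001]
contact_force: [-2.3, 3.2, 1.0]
opening: 0.0401
```

Run:
```python
from h import *
s=st(); print(np.round(s['ft_torque'],3))
```

```text
t 28.57 tcp [563.3  76.8 174.7] yaw 89.23 q [ 0.016  0.363  1.635 -0.004  1.145  0.031] F [-2.3  3.2  1. ] open 40.1
[0.627 0.623 0.085]
```

>>> arm_command:
  series:
    - {"fingers":-1,"offset":[0,0,0],"twist":-5}
    - {"fingers":-1,"offset":[0,0,0],"twist":-5}
    - {"fingers":-1,"offset":[0,0,0],"twist":-5}
    - {"fingers":-1,"offset":[0,0,0],"twist":-5}
    - {"fingers":-1,"offset":[0,0,0],"twist":-5}
    - {"fingers":-1,"offset":[0,0,0],"twist":-5}
    - {"fingers":-1,"offset":[0,0,0],"twist":-5}
    - {"fingers":-1,"offset":[0,0,0],"twist":-5}
    - {"fingers":-1,"offset":[0,0,0],"twist":-5}
    - {"fingers":-1,"offset":[0,0,0],"twist":-5}

```text
clock: 29.4
eef_pos: [0.5635, 0.0768, 0.1748]
eef_rot: [0.942, 0.336, -0.002, -0.0]
contact_force: [-2.2, 2.6, 2.1]
opening: 0.0395
```

Run:
```python
from h import *
s=st(); print(np.round(s['ft_torque'],3))
```

```text
t 29.4 tcp [563.5  76.8 174.8] yaw 39.24 q [ 1.500e-02  3.640e-01  1.633e+00 -1.000e-03  1.148e+00  9.010e-01] F [-2.2  2.6  2.1] open 39.5
[0.726 0.558 0.154]
```

Torque has risen from 0.085 to 0.154 N m, which is the ratchet slip torque. Another 100° (1.75 rad) gives margin.

>>> arm_command:
  series:
    - {"fingers":-1,"offset":[0,0,0],"twist":-5}
    - {"fingers":-1,"offset":[0,0,0],"twist":-5}
    - {"fingers":-1,"offset":[0,0,0],"twist":-5}
    - {"fingers":-1,"offset":[0,0,0],"twist":-5}
    - {"fingers":-1,"offset":[0,0,0],"twist":-5}
    - {"fingers":-1,"offset":[0,0,0],"twist":-5}
    - {"fingers":-1,"offset":[0,0,0],"twist":-5}
    - {"fingers":-1,"offset":[0,0,0],"twist":-5}
    - {"fingers":-1,"offset":[0,0,0],"twist":-5}
    - {"fingers":-1,"offset":[0,0,0],"twist":-5}
    - {"fingers":-1,"offset":[0,0,0],"twist":-5}
    - {"fingers":-1,"offset":[0,0,0],"twist":-5}
    - {"fingers":-1,"offset":[0,0,0],"twist":-5}
    - {"fingers":-1,"offset":[0,0,0],"twist":-5}
    - {"fingers":-1,"offset":[0,0,0],"twist":-5}
    - {"fingers":-1,"offset":[0,0,0],"twist":-5}
    - {"fingers":-1,"offset":[0,0,0],"twist":-5}
    - {"fingers":-1,"offset":[0,0,0],"twist":-5}
    - {"fingers":-1,"offset":[0,0,0],"twist":-5}
    - {"fingers":-1,"offset":[0,0,0],"twist":-5}

```text
clock: 31.07
eef_pos: [0.5636, 0.0764, 0.1747]
eef_rot: [0.863, -0.506, -0.002, -0.001]
contact_force: [-2.3, 3.0, 1.3]
opening: 0.0398
```

Run:
```python
from h import *
s=st(); print(np.round(s['ft_torque'],3))
```

```text
t 31.07 tcp [563.6  76.4 174.7] yaw -60.76 q [0.011 0.363 1.636 0.005 1.145 2.64 ] F [-2.3  3.   1.3] open 39.8
[0.525 0.442 0.206]
```

>>> arm_command:
  series:
    - {"fingers":-1,"offset":[0,0,0],"twist":0}
    - {"fingers":0.3,"offset":[0,0,0],"twist":0}
    - {"fingers":0.3,"offset":[0,0,0],"twist":0}
    - {"fingers":0.3,"offset":[0,0,0],"twist":0}
    - {"fingers":0.3,"offset":[0,0,0],"twist":0}
    - {"fingers":0.3,"offset":[0,0,0],"twist":0}
    - {"fingers":0.3,"offset":[0,0,0],"twist":0}
    - {"fingers":0.3,"offset":[0,0,2],"twist":0}
    - {"fingers":0.3,"offset":[0,0,3],"twist":0}
    - {"fingers":0.3,"offset":[0,0,3],"twist":0}
    - {"fingers":0.3,"offset":[0,0,3],"twist":0}
    - {"fingers":0.3,"offset":[0,0,2],"twist":0}
    - {"fingers":0.3,"offset":[0,0,0],"twist":0}
    - {"fingers":0.3,"offset":[0,0,0],"twist":0}

```text
clock: 32.23
eef_pos: [0.5643, 0.0763, 0.3059]
eef_rot: [0.864, -0.504, -0.0, -0.002]
contact_force: [0.0, 0.2, -0.6]
opening: 0.0567
```

Run:
```python
from h import *
s=st(); print(np.round(s['ft_torque'],3))
for n in ['wrist','scene']:
    p,d,i=snap(n); cv2.imwrite(f'pics/{n}8.png',p); np.savez(f'{n}8.npz',p=p,d=d,**{k:np.array(v) for k,v in i.items()})
```

```text
t 32.23 tcp [564.3  76.3 305.9] yaw -60.52 q [0.01  0.249 1.461 0.004 1.429 2.637] F [ 0.   0.2 -0.6] open 56.7
[ 0.116  0.132 -0.034]
```

View pics/wrist8.png

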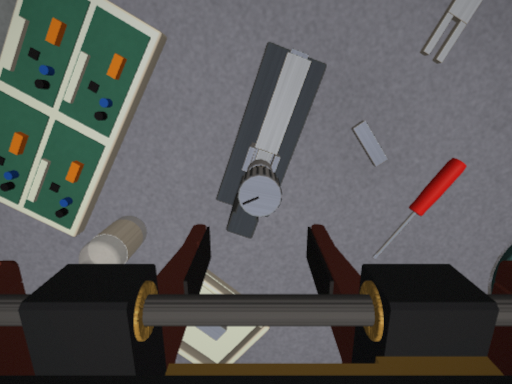

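The knob's mark sits at the same place relative to the jaws as before, (250,202) against (249,203). So the knob followed all 288° (5.03 rad) and the grip did not slip. At most 2.8 rad of that drives the spindle, so the ratchet slipped at least 2.2 rad. Final check of the bar, block and bystanders next.

Run:
```python
from h import *
p,d,i=load('scene8'); C=cloud(d,i);z=C[...,2]; p0,d0,_=load('scene0')
cv2.imwrite('pics/s8c.png',cv2.resize(p[150:290,150:410],None,fx=3,fy=3,interpolation=cv2.INTER_CUBIC))
W,dw,iw=load('wrist8'); Cw=cloud(dw,iw)
def rep(C,nm,r,a,b,mn=60):
    m=(C[...,0]>r[0])&(C[...,0]<r[1])&(C[...,1]>r[2])&(C[...,1]<r[3])&(C[...,2]>a)&(C[...,2]<b)
    k,l,s,c=cv2.connectedComponentsWithStats(m.astype(np.uint8))
    for j in range(1,k):
        if s[j,4]>mn:
            q=C[l==j]; A=np.c_[q[:,:2],np.ones(len(q))]; f=np.linalg.lstsq(A,q[:,2],rcond=None)[0]
            print(nm,np.median(q[:,2]).round(4),*rect(q),'tilt',f[:2].round(3))
rep(Cw,'bar w',(.5,.64,-.2,.2),.058,.066)
rep(Cw,'cheek w',(.5,.64,-.2,.2),.069,.076)
rep(C,'bar s',(.5,.64,-.2,.2),.058,.066)
rep(C,'block s',(.44,.6,.3,.45),.026,.0325)
rep(C,'bars s',(.38,.7,-.4,-.15),.006,.02)
```

```text
bar w 0.0623 [576.7   1.6] [140.1  37.4] -79.7 tilt [-0.    -0.001]
cheek w 0.0715 [580.4  75.1] [33.7  7.9] -80.6 tilt [0.066 0.016]
cheek w 0.0713 [546.1  63.1] [21.6  8.1] -78.9 tilt [0.032 0.044]
bar s 0.0617 [574.4  19.3] [178.2  34.9] -79.8 tilt [-0.005 -0.   ]
block s 0.0296 [520.6 369.7] [100.4  31.6] -11.1 tilt [0.009 0.003]
bars s 0.0116 [ 429.2 -258.4] [178.5  36.9] -88.5 tilt [-0.006 -0.004]
bars s 0.0119 [ 633.9 -255.1] [179.   38.6] -76.7 tilt [-0.02  -0.004]
```

View pics/s8c.png

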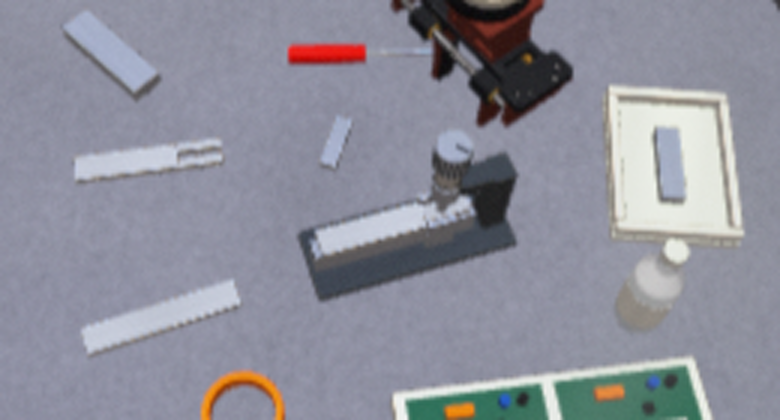

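The bar is flat, and its centre is 57 mm from the axis, as it should be. The block is flat in the tray, nothing else has moved, and the arm is clear.

```bash
python3 -c "
from plant import ticket; print(ticket.job_done())"
```

```text
the job is handed in; nothing more can be done
None
```

The job is done and handed in at about 32 s; hand-in gives no verdict, so the results below are from my own checks.

- **Setting block:** it lies flat and released in the white tray, about 4 mm from the tray's centre. The two look-alike plates on the bench were not touched.
- **Tongue bar:** I pushed it in until the shoulders stopped on the cheeks with about 9 N of resistance, then let go. The last pictures show it flat on the table, its centre about 57 mm from the spindle axis and aligned within about 1°.
- **Ratchet knob:** I turned it 288° clockwise in one grip, and the knob's mark showed that the grip did not slip. The torque rose from about 0.085 to 0.154 N m (the slip torque) and then to about 0.2. That means the ratchet slipped at least 2.2 rad, against the 1.2 rad required.
- **Other things:** the plain and fork bars measure within 2–3 mm of their start positions. I only checked the other bystanders by eye; none looked moved, but the heat sink was not in the last crop. The arm finished clear of everything.

**Limits of these checks:** I could not read the spindle force or the ratchet angle directly, so both are inferred from torque and turn angle. The cameras disagreed by 2–3 mm on absolute positions, so I relied on averaged and relative measurements and on the contact with the cheeks.

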